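# Set the wheel code and open the gouge chest

### The arm

A 6-joint arm with a two-finger parallel gripper is mounted at the origin on the work surface. World frame = base frame: x ahead of the robot, y to its left, z up, the work surface at z = 0. Lengths are in m, angles in rad, forces in N, time in s.
With the tool pointing down it reaches from about 0.325 to 0.925 m from the base axis. Payload 3.1 kg.
Tool frame: the origin (TCP) lies on the mounting face of the last link; the fingertips stand 173 mm ahead of it and the grasp point (between the pads) lies 155 mm ahead of it (ctrl.tcp_to_grasp is the distance from the TCP to the grasp point, in m); z points along the fingers, y is the direction in which the jaws open and shut (so a half turn about z gives the same grasp; the last joint's range is limited). The gripper opens to 85 mm and grips with 20 to 120 N. Pads are 22 mm wide; open, the fingers measure 114 mm over their backs; the gripper's body (76 mm by 85 mm) begins 54 mm behind the grasp point. The pads swing forward as they close: fully open they stand 13 mm farther back than shut.
Start: joints at [1.23, 0.217, 1.613, -0, 1.311, -0.112], TCP at [0.142, 0.609, 0.405] pointing down, gripper open.
Joint ranges: [-2.75, 2.75], [-0.78, 2.1], [0.31, 2.55], [-1.13, 4.27], [0.13, 2.63], [-2.58, 2.58]. Speed limits (rad/s): [2.79, 2.79, 3.14, 3.14, 3.14, 3.14].

### API

Orientations are given as a unit quaternion [x, y, z, w].
In Python, from cell import ctrl gives the robot as it stands. The module is installed in compiled form; this text tells all that it offers.
- The arm moves only by the tool servo_tool, never from a script. Its argument "steps" is a list that holds one entry, the list of rows, each a list of 7 numbers: the shift along the tool's x, y, z in m, then the turn, a rotation vector about the tool's x, y, z in rad, then the closure in counts, from 0 (fully open) to 255 (shut). In form: [[[tx, ty, tz, wx, wy, wz, claw], ...]]. A call has 1 to 5 rows; each row is the pose to reach, as a shift and turn from the pose commanded when the call began, along the tool's axes at that moment; what a row does not reach only later rows make up. A row lasts 1/8 s, in which the tool goes at most 62.5 mm and 10.7 degrees, less where a joint would pass 70% of its speed; a pose out of reach is approached as far as the arm can. A call with a gripper value outside its range is refused whole. The fingers move at their own pace and stop on an object; "squeeze" is the grip in N (left out, the last holds). Time passes only in rows, so rows that repeat a pose let the fingers close. It gives the time, the measured TCP pose, the force and the opening at its end, in the units of the state.
- ctrl.get_state(): the state, without advancing time (a new reading comes with each control period).
- ctrl.snapshot(name): name is "scene" or "top" or "wrist"; returns a dict with "pixels" (480x640x3 uint8, red, green, blue), "intrinsics" (3x3 intrinsics, pixels), "extrinsics" (4x4, takes a point from world to camera coordinates); the wrist camera has in their place "mount" (4x4, takes a point from camera to tool coordinates, whose origin is the TCP and whose axes are the flange's). Camera axes: x right, y down, z forward; pixel columns grow to the right and rows downward; lengths in m; the calibration is good to about 2 mm. A picture is of the moment at which its call begins: read the wrist's pose just before it. There is no depth.
- ctrl.close_job(): hands the job in, once; it reports no verdict.
The state is a dict: "time": time; "joints": joint angles; "qd": joint speeds; "effort": joint torques, N m; "tool_pos": TCP position; "ee_rot": TCP orientation; "force": force on the tool from outside, world axes, zero at the start; "ft_torque": the same for the moment, N m; "width": opening from 0.0 (shut) to 1.0 (fully open).
Only numpy, scipy, OpenCV 4.12 (cv2) and the standard library are available. Lean on these libraries where they do the work, as an engineer would, in place of code of your own. Each camera call takes 0.05 s, during which the arm holds its last target.

### The job

Roll the three six-sided ribbed thumbwheels on the gouge chest so that the flats facing squarely up show, from left to right as seen from the robot, 4, 2 and 5 pips. Only then slide the lid fully open to the left against its stop, leaving the wheels on the code, and let go. Leave the chisels, the mallet and the jar where they lie.

Things in the scene. Friction and masses are not known exactly. Their poses are not given: they have to be found in the camera images.
- chest: Dark wooden gouge chest, fixed, 270 (x) x 280 (y) x 70 mm high. Origin: underside, mid-width, 130 mm from the near (robot-side) face. Its x points away from the robot, y to the robot's left, z up (turned up to 17 degrees). The near 130 mm is a flat deck, top at z = 70 mm, with three separate wheels, 55 mm clear gaps between; behind it (x 0 to 140 mm) a tool tray under a sliding lid.
- left_wheel (a joint): Angle (rad) of the left thumbwheel (as seen from the robot). Growing angle rolls its top away from the robot; axis along chest y through chest (-65, 85, 78) mm. Six flats with 1 to 6 dark pips: at 0 the flat with 1 is squarely up, at (n - 1) x pi/3 the flat with n; whole turns do not matter. Turns endlessly, no detents, rubs lightly (0.06 N m), stays where left.
- left_face4 (a point): Point on the left wheel: centre of its flat with 4 pips, 36 mm from the axis. Wheel: pale wood, six-sided, 72 mm across flats, 30 mm wide (chest y), 0.12 kg; at each of its six corners (30 degrees either side of each flat's centre) a radial rib 8 mm thick, as wide as the wheel, stands out to 54 mm from the axis. A finger between two ribs can push one round; its upper part can also be pinched.
- left_top (a point): Fixed point of the chest straight above the left wheel's axis, 36 mm from it, at chest (-65, 85, 114) mm: where the centre of a flat lies when that flat is squarely up.
- middle_wheel (a joint): Angle (rad) of the middle thumbwheel (as seen from the robot). Growing angle rolls its top away from the robot; axis along chest y through chest (-65, 0, 78) mm. Six flats with 1 to 6 dark pips: at 0 the flat with 1 is squarely up, at (n - 1) x pi/3 the flat with n; whole turns do not matter. Turns endlessly, no detents, rubs lightly (0.06 N m), stays where left.
- middle_face2 (a point): Point on the middle wheel: centre of its flat with 2 pips, 36 mm from the axis. Wheel: pale wood, six-sided, 72 mm across flats, 30 mm wide (chest y), 0.12 kg; at each of its six corners (30 degrees either side of each flat's centre) a radial rib 8 mm thick, as wide as the wheel, stands out to 54 mm from the axis. A finger between two ribs can push one round; its upper part can also be pinched.
- middle_top (a point): Fixed point of the chest straight above the middle wheel's axis, 36 mm from it, at chest (-65, 0, 114) mm: where the centre of a flat lies when that flat is squarely up.
- right_wheel (a joint): Angle (rad) of the right thumbwheel (as seen from the robot). Growing angle rolls its top away from the robot; axis along chest y through chest (-65, -85, 78) mm. Six flats with 1 to 6 dark pips: at 0 the flat with 1 is squarely up, at (n - 1) x pi/3 the flat with n; whole turns do not matter. Turns endlessly, no detents, rubs lightly (0.06 N m), stays where left.
- right_face5 (a point): Point on the right wheel: centre of its flat with 5 pips, 36 mm from the axis. Wheel: pale wood, six-sided, 72 mm across flats, 30 mm wide (chest y), 0.12 kg; at each of its six corners (30 degrees either side of each flat's centre) a radial rib 8 mm thick, as wide as the wheel, stands out to 54 mm from the axis. A finger between two ribs can push one round; its upper part can also be pinched.
- right_top (a point): Fixed point of the chest straight above the right wheel's axis, 36 mm from it, at chest (-65, -85, 114) mm: where the centre of a flat lies when that flat is squarely up.
- lid (a joint): Travel (m) of the flat pale sliding lid over the tray: 0 shut, 0.12 against its stop, fully open. Slides along chest +y (robot's left), rubs with about 2 N, stays where left. Not blocked mechanically by a wrong code, but must not be opened then. 122 mm (x) x 276 mm (y) x 8 mm, top at chest z = 78 mm.
- lid_grip (a point): Grip point on the lid's upright dark pull: a block 70 mm long (chest x), 16 mm thick (chest y), rising from the lid's top at chest z = 78 mm to z = 112 mm. The point lies on the block's middle, at chest z = 100 mm; with the lid shut at chest (71, -60, 100) mm.
- long_chisel: Chisel lying on the bench, 240 mm long, 26 mm high, square pale handle along its -x half, steel blade along +x. Origin: middle, underside. A bystander, to be left alone.
- short_chisel: Chisel lying on the bench, 180 mm long, 22 mm high, handle along its -x half. Origin: middle, underside. A bystander, to be left alone.
- mallet: Wooden mallet lying on the bench: head 70 x 120 x 75 mm high, centred 80 mm along its x; handle along -x to 145 mm. Origin: on the bench. A bystander, to be left alone.
- wax_jar: Closed amber glass jar, 68 mm across, 75 mm high. Origin: centre of its underside. A bystander, to be left alone.

How it is judged:
On the way:
1. all three wheels show the code squarely up (within 12 degrees) while the lid is still shut (distance between left_face4 and left_top below 0.008 m and distance between middle_face2 and middle_top below 0.008 m and distance between right_face5 and right_top below 0.008 m and value of joint lid below 0.008 m), for 0.2 s.
At the end, for the whole second after the job is handed in: The 4-pip flat of the left wheel, the 2-pip flat of the middle wheel and the 5-pip flat of the right wheel are uppermost, each flat's centre within 8 mm of the point straight above its axis (within about 12 degrees of level), and the lid is open to within 8 mm of its stop (distance between left_face4 and left_top below 0.008 m and distance between middle_face2 and middle_top below 0.008 m and distance between right_face5 and right_top below 0.008 m and value of joint lid above 0.112 m); the robot touches nothing.
It fails at once if the lid is opened (more than 12 mm) while a wheel is clearly off the code (more than about 19 degrees) (value of joint lid above 0.012 m and (distance between left_face4 and left_top above 0.012 m or distance between middle_face2 and middle_top above 0.012 m or distance between right_face5 and right_top above 0.012 m)).
It fails at once if the long chisel is moved more than 30 mm (distance of long_chisel from where it was at the start of the episode above 0.03 m).
It fails at once if the short chisel is moved more than 30 mm (distance of short_chisel from where it was at the start of the episode above 0.03 m).
It fails at once if the mallet is moved more than 30 mm (distance of mallet from where it was at the start of the episode above 0.03 m).
It fails at once if the wax jar is moved more than 30 mm (distance of wax_jar from where it was at the start of the episode above 0.03 m).
It also fails if it takes over 72 s, if anything falls off the work surface, if the arm or the gripper's body presses on something with over 40 N, if the wrist force passes 120 N, or if a joint passes its speed limit or range.

## Working session

There is one attempt and no reset: what is moved stays moved. The work goes in short steps, Python scripts to look and compute and a tool call to move; the robot and the scene stay as the last step left them, time stands still between calls to the robot, and variables do not carry over. Pictures are saved under pics/ and viewed, and the job is handed in when it is done.

Besides the shell and the picture viewer there is one more tool, called after "Request:" as a command line: name --argument value ..., lists and objects as JSON in quotes. servo_tool: Moves the arm, as the interface text tells. Its arguments: {"type":"object","properties":{"steps":{"type":"array"},"squeeze":{"type":"number"}},"required":["steps"]}

```bash
mkdir -p pics; python3 - <<'E'
from cell import ctrl
import cv2,numpy as np
s=ctrl.get_state(); print(s); print(ctrl.tcp_to_grasp)
for n in ["scene","top","wrist"]:
    d=ctrl.snapshot(n); cv2.imwrite(f"pics/{n}0.png",d["pixels"][:,:,::-1]); 
    for k in d:
        if k!="pixels": print(n,k,np.round(d[k],4).tolist())
E
```

```text
{'time': 0.0, 'joints': array([ 1.22980290e+00,  2.17797359e-01,  1.61492533e+00, -2.25439691e-05,
        1.31129490e+00, -1.12171560e-01]), 'qd': array([-0.00090774, -0.00018839, -0.00081083,  0.00063719, -0.0016325 ,
       -0.00052383]), 'effort': array([-9.53206072e-04, -3.96848130e+01, -3.03849578e+01, -1.65968750e-04,
        9.80178360e-03, -1.69347067e-05]), 'tool_pos': array([0.14159962, 0.60834205, 0.40334556]), 'ee_rot': array([ 1.14158523e-01,  9.93461807e-01, -1.18392405e-03, -2.61766728e-04]), 'force': array([-0.58481551, -0.02918611,  0.91597572]), 'ft_torque': array([-0.01354403, -0.00635312,  0.00385669]), 'width': 1.0006443027745278}
0.1547
scene intrinsics [[498.4002, 0.0, 329.6769], [0.0, 498.4002, 244.6618], [0.0, 0.0, 1.0]]
scene extrinsics [[-0.2511, 0.9678, -0.0184, 0.1314], [0.651, 0.1548, -0.7431, -0.2942], [-0.7163, -0.1986, -0.6689, 1.6129], [0.0, 0.0, 0.0, 1.0]]
top intrinsics [[474.8565, 0.0, 326.7586], [0.0, 474.8565, 231.5466], [0.0, 0.0, 1.0]]
top extrinsics [[0.0504, -0.9987, -0.0007, -0.0045], [-0.9777, -0.0492, -0.2042, 0.5631], [0.2039, 0.0109, -0.9789, 1.05], [0.0, 0.0, 0.0, 1.0]]
wrist intrinsics [[383.7297, 0.0, 319.7783], [0.0, 383.7297, 237.1505], [0.0, 0.0, 1.0]]
wrist mount [[-0.0006, -0.9606, -0.2779, 0.0705], [1.0, -0.0007, 0.0001, 0.0], [-0.0003, -0.2779, 0.9606, 0.0311], [0.0, 0.0, 0.0, 1.0]]
```

View pics/scene0.png

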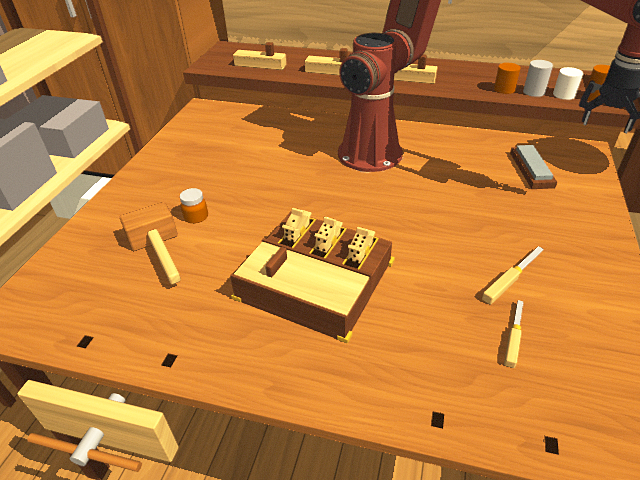

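View pics/top0.png

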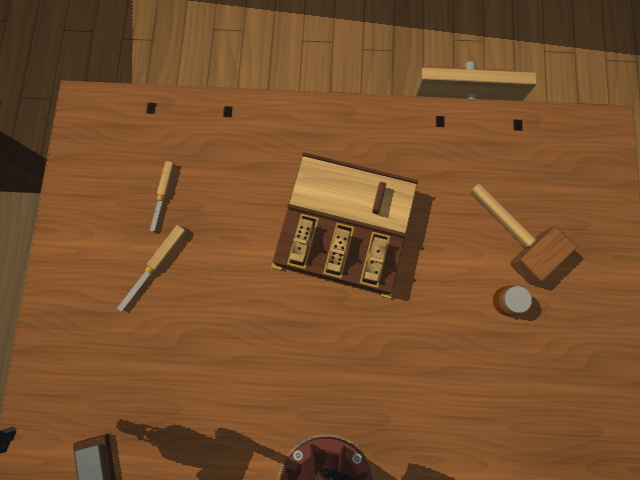

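View pics/wrist0.png

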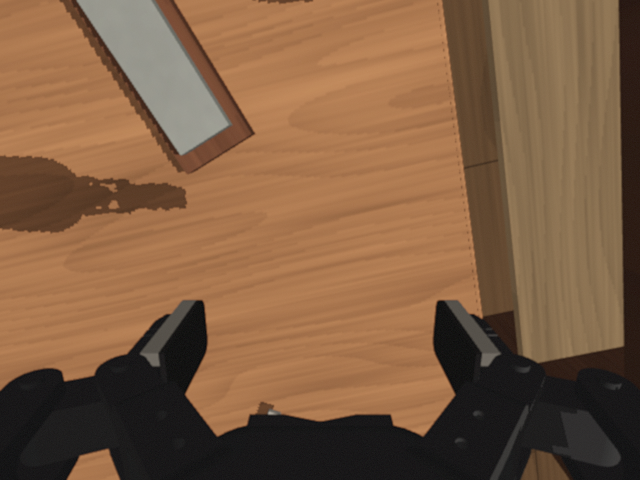

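The scene and top views show the chest at about (345,225) in the top image, with the wheels at (303,241), (339,250) and (376,260), the pull at (380,197), and the bystanders well clear. I'll zoom in.

```bash
python3 - <<'E'
import cv2
a=cv2.imread("pics/top0.png")[145:305,260:440]; cv2.imwrite("pics/topz.png",cv2.resize(a,None,fx=4.4,fy=3.75*1.17 if 0 else 3.7,interpolation=cv2.INTER_CUBIC))
a=cv2.imread("pics/scene0.png")[200:345,225:400]; cv2.imwrite("pics/scz.png",cv2.resize(a,None,fx=4,fy=4,interpolation=cv2.INTER_CUBIC))
E
```

```text
(no output)
```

View pics/topz.png

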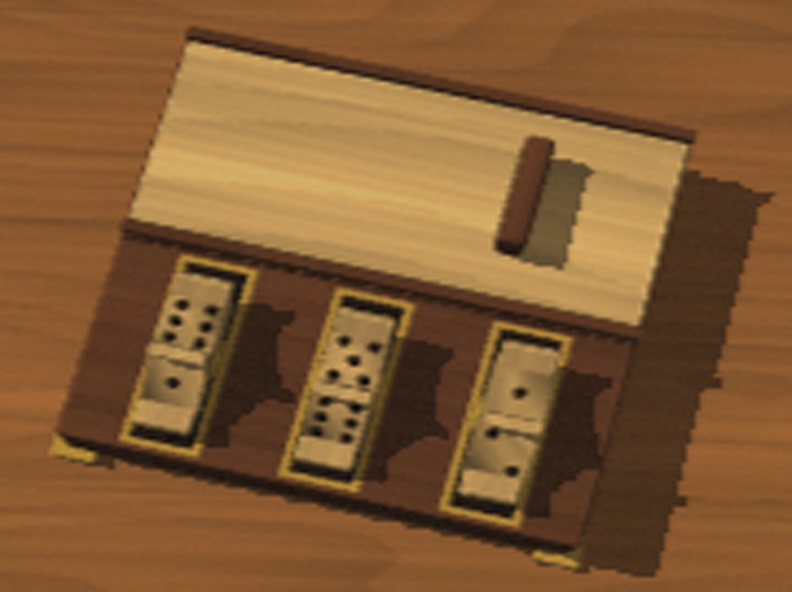

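View pics/scz.png

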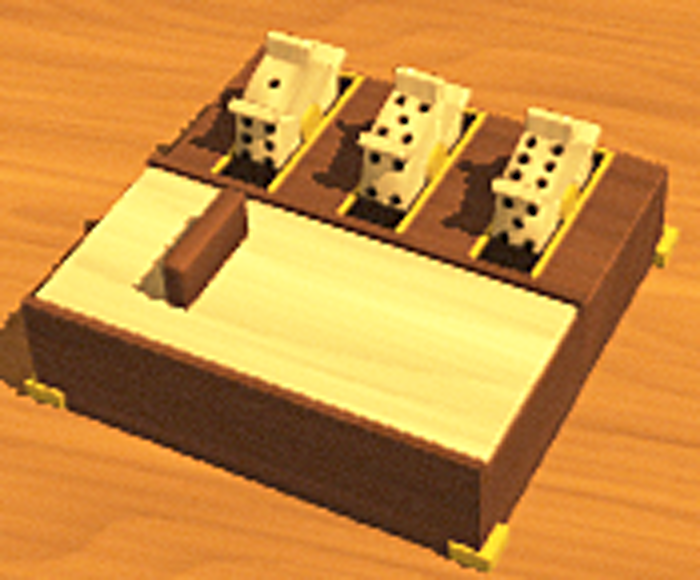

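```bash
cat > h.py <<'E'
import numpy as np, cv2
from scipy.optimize import least_squares
from scipy.spatial.transform import Rotation as R
CAM={"scene":(np.array([[498.4002,0,329.6769],[0,498.4002,244.6618],[0,0,1]]),np.array([[-0.2511,0.9678,-0.0184,0.1314],[0.651,0.1548,-0.7431,-0.2942],[-0.7163,-0.1986,-0.6689,1.6129]])),
"top":(np.array([[474.8565,0,326.7586],[0,474.8565,231.5466],[0,0,1]]),np.array([[0.0504,-0.9987,-0.0007,-0.0045],[-0.9777,-0.0492,-0.2042,0.5631],[0.2039,0.0109,-0.9789,1.05]]))}
MOUNT=np.array([[-0.0006,-0.9606,-0.2779,0.0705],[1,-0.0007,0.0001,0],[-0.0003,-0.2779,0.9606,0.0311],[0,0,0,1]])
KW=np.array([[383.7297,0,319.7783],[0,383.7297,237.1505],[0,0,1]])
def proj(K,E,P):
    p=(E[:3,:3]@np.atleast_2d(P).T+E[:3,3:4]); q=K@p; return (q[:2]/q[2]).T
def wristE(s):
    T=np.eye(4);T[:3,:3]=R.from_quat(s["ee_rot"]).as_matrix();T[:3,3]=s["tool_pos"]
    return np.linalg.inv(T@MOUNT)
def chest2w(v,P):
    c,s=np.cos(v[2]),np.sin(v[2]); P=np.atleast_2d(P)
    return np.c_[v[0]+c*P[:,0]-s*P[:,1], v[1]+s*P[:,0]+c*P[:,1], P[:,2]]
E
python3 - <<'E'
from h import *
lid=[[.132,.138,.078],[.132,-.138,.078],[.010,.138,.078],[.010,-.138,.078]]
tp=np.array([[190,42],[690,143],[130,220],[638,325],[60,435],[578,548]])/[4.4,3.7]+[260,145]
sp=np.array([[485,462],[40,297],[577,305],[155,170]])/4+[225,200]
tP=np.array(lid+[[-.13,.14,.07],[-.13,-.14,.07]]); sP=np.array(lid)
def f(v): return np.r_[(proj(*CAM["top"],chest2w(v,tP))-tp).ravel(),(proj(*CAM["scene"],chest2w(v,sP))-sp).ravel()]
r=least_squares(f,[.5,0,-.2]); print(r.x,np.degrees(r.x[2])); print(np.round(r.fun,1))
for p in [[-.065,.085,.078],[-.065,0,.078],[-.065,-.085,.078],[.071,-.06,.1]]: print(chest2w(r.x,p))
E
```

```text
[ 0.58158217 -0.01769269 -0.19944643] -11.427438727773797
[-1.2 -0.4 -0.8 -0.1 -1.1 -0.3 -0.2  0.2 -1.9 -0.1  0.3 -0.  -0.3 -0.7
 -2.2 -0.2 -0.2 -0.4 -1.9 -1.6]
[[0.53471148 0.07850055 0.078     ]]
[[ 0.51787071 -0.00481445  0.078     ]]
[[ 0.50102993 -0.08812944  0.078     ]]
[[ 0.63928709 -0.09057027  0.1       ]]
```

Request:
servo_tool --steps '[[[-0.0408,-0.043,0,0,0,0,0],[-0.0816,-0.086,0,0,0,0,0],[-0.1224,-0.129,0,0,0,0,0],[-0.1632,-0.172,0,0,0,0,0],[-0.204,-0.215,0,0,0,0,0]]]'

```text
time: 0.78
tool_pos: [0.2921, 0.3513, 0.4045]
ee_rot: [0.114, 0.993, -0.0, 0.0]
force: [1.5, -0.5, 0.1]
width: 0.997
```

Request:
servo_tool --steps '[[[-0.0408,-0.043,0,0,0,0,0],[-0.0816,-0.086,0,0,0,0,0],[-0.1224,-0.129,0,0,0,0,0],[-0.1632,-0.172,0,0,0,0,0],[-0.204,-0.215,0,0,0,0,0]]]'

```text
time: 1.4
tool_pos: [0.442, 0.0956, 0.4047]
ee_rot: [0.114, 0.993, 0.0, 0.0]
force: [1.5, -0.6, 0.1]
width: 0.996
```

Request:
servo_tool --steps '[[[-0.04,-0.043,0,0,0,-0.029,0],[-0.08,-0.086,0,0,0,-0.029,0],[-0.08,-0.086,0,0,0,-0.029,0]]]'

```text
time: 1.78
tool_pos: [0.5013, -0.0077, 0.4046]
ee_rot: [0.102, 0.995, -0.0, 0.0]
force: [-0.4, -0.4, -0.5]
width: 1.0
```

```bash
python3 - <<'E'
from cell import ctrl
from h import *
import pickle
s=ctrl.get_state(); print(s)
d=ctrl.snapshot("wrist"); cv2.imwrite("pics/w1.png",d["pixels"][:,:,::-1]); pickle.dump(s,open("s1.pkl","wb"))
E
```

```text
{'time': 1.775, 'joints': array([-1.55314284e-01, -5.02297352e-02,  1.90007297e+00, -8.46131915e-04,
        1.29137549e+00, -1.52055864e+00]), 'qd': array([ 0.06295053, -0.03089478,  0.04535722,  0.04119737,  0.03416629,
        0.02312866]), 'effort': array([ -1.30276557, -27.43898928, -30.78350902,  -0.24957351,
        -0.20221202,  -0.12576268]), 'tool_pos': array([ 0.50128063, -0.00774324,  0.40458923]), 'ee_rot': array([ 1.02479144e-01,  9.94735052e-01, -4.15936286e-04,  1.65347653e-04]), 'force': array([-0.37639754, -0.35549889, -0.47161775]), 'ft_torque': array([0.01822566, 0.04985336, 0.03187023]), 'width': 1.0000315993003006}
```

View pics/w1.png

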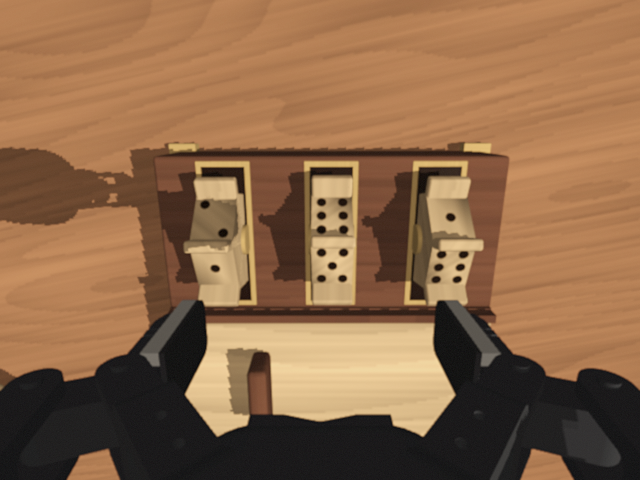

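```bash
python3 - <<'E'
from h import *
import pickle
s=pickle.load(open("s1.pkl","rb")); E=wristE(s)
im=cv2.imread("pics/w1.png")[140:330,140:520]; im=cv2.resize(im,None,fx=2.1,fy=2.1,interpolation=cv2.INTER_CUBIC); cv2.imwrite("pics/w1z.png",im)
corn=np.array([[-.13,.14,.07],[-.13,-.14,.07]]); cp=np.array([[506,157],[157,157]])
# face centre obs: wheel y, face n, pixel
obs=[(0,1,[450,217]),(0,6,[449,266.5]),(1,6,[332,215]),(1,5,[332,266]),(2,1,[215,268]),(2,2,[213.5,219])]
ys=[.085,0,-.085]
def fc(i,n,a,r=.036):
    t=a-(n-1)*np.pi/3   # tilt from up toward +x
    return [-.065+r*np.sin(t),ys[i],.078+r*np.cos(t)]
def f(v):
    o=[((proj(KW,E,chest2w(v,corn))-cp)).ravel()*.5]
    for i,n,p in obs: o.append((proj(KW,E,chest2w(v,fc(i,n,v[3+i])))-p)[0])
    o.append((v[:2]-[.5816,-.0177])*300)
    return np.concatenate(o)
r=least_squares(f,[.5816,-.0177,-.1994,5.5*np.pi/3,4.5*np.pi/3,.5*np.pi/3])
print(r.x,np.degrees(r.x[2:]));print(np.round(r.fun,1))
for i,t in enumerate([3,1,4-0]):
    pass
for i,t in enumerate([180,60,240]): print((t-np.degrees(r.x[3+i])+180)%360-180)
E
```

```text
[ 0.58394304 -0.01637514 -0.20737042  5.50329401  4.42894542  0.31842043] [-11.88144962 315.31552008 253.75988002  18.2441465 ]
[ 2.8  0.2 -3.1 -0.1 -0.1 -0.1  0.3  0.2 -0.1  0.6 -0.1 -0.6 -0.3  0.4
  0.3 -0.2  0.7  0.4]
-135.3155200759084
166.24011997895502
-138.2441465008203
```

View pics/w1z.png

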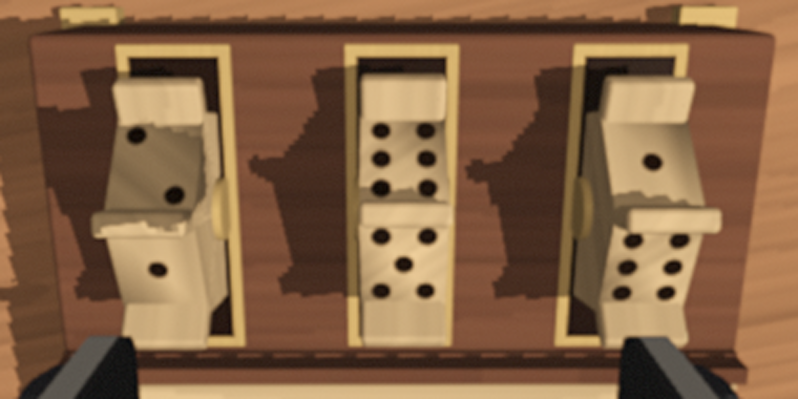

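Request:
servo_tool --steps '[[[-0.008,0.046,0.03,0,0,0,80],[-0.0162,0.0925,0.055,0,0,0,80],[-0.0162,0.0925,0.055,0,0,0,80],[-0.0162,0.0925,0.055,0,0,0,80]]]'

```text
time: 2.33
tool_pos: [0.5335, 0.0839, 0.3496]
ee_rot: [0.099, 0.995, -0.0, -0.0]
force: [0.3, 0.4, -0.1]
width: 0.685
```

```bash
cat > w.py <<'E'
import sys,pickle
from cell import ctrl
from h import *
n=sys.argv[1]
s=ctrl.get_state(); print(s["time"],s["tool_pos"],s["ee_rot"],s["joints"].round(3),s["width"],s["force"])
d=ctrl.snapshot("wrist"); cv2.imwrite(f"pics/{n}.png",d["pixels"][:,:,::-1]); pickle.dump(s,open(n+".pkl","wb"))
E
python3 w.py w2
```

```text
2.325 [0.53349245 0.08391574 0.34960996] [ 9.85966069e-02  9.95127365e-01 -2.21112118e-04 -4.33576984e-04] [ 0.026  0.092  1.864 -0.     1.187 -1.347] 0.685325317640119 [ 0.33262942  0.44439451 -0.07116796]
```

View pics/w2.png

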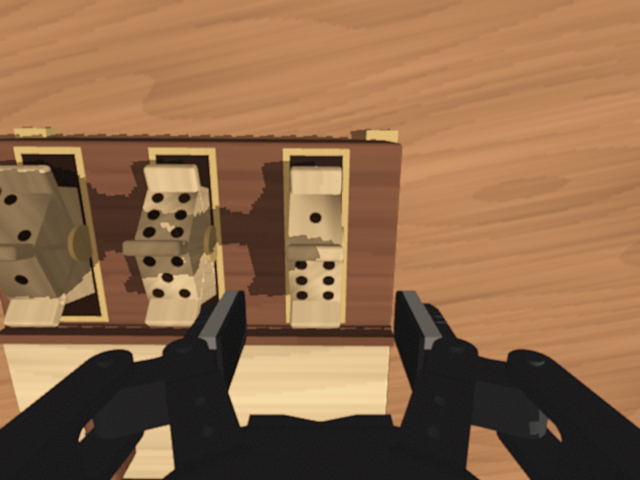

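```bash
python3 - <<'E'
from h import *
import pickle
E1=wristE(pickle.load(open("s1.pkl","rb"))); E2=wristE(pickle.load(open("w2.pkl","rb")))
corn=np.array([[-.13,.14,.07],[-.13,-.14,.07]])
obs=[(E1,0,1,[450,217]),(E1,0,6,[449,266.5]),(E1,1,6,[332,215]),(E1,1,5,[332,266]),(E1,2,1,[215,268]),(E1,2,2,[213.5,219]),
(E2,0,1,[315,217]),(E2,0,6,[315,280]),(E2,1,6,[168,214.5]),(E2,1,5,[167,277]),(E2,2,1,[21,279]),(E2,2,2,[17,218])]
ys=[.085,0,-.085]
def fc(i,n,a,r=.036):
    t=a-(n-1)*np.pi/3
    return [-.065+r*np.sin(t),ys[i],.078+r*np.cos(t)]
def f(v):
    o=[]
    for E,i,n,p in obs: o.append((proj(KW,E,chest2w(v,fc(i,n,v[3+i])))-p)[0])
    o.append((proj(KW,E2,chest2w(v,corn[0]))-[402,143])[0]*.5)
    return np.concatenate(o)
r=least_squares(f,[.5816,-.0177,-.1994,5.5*np.pi/3,4.5*np.pi/3,.5*np.pi/3])
print(r.x,np.degrees(r.x[2:]));print(np.round(r.fun,1))
for i,t in enumerate([180,60,240]): print((t-np.degrees(r.x[3+i])+180)%360-180)
for p in [[-.065,.085,.078],[-.065,0,.078],[-.065,-.085,.078],[.071,-.06,.1]]: print(chest2w(r.x,p))
E
```

```text
[ 0.58334698 -0.01618642 -0.2054454   5.52623111  4.44534789  0.3318081 ] [-11.7711542  316.62971945 254.69967261  19.01120352]
[-0.  -0.2  0.2  0.1 -0.2  0.4 -0.2 -0.7 -0.3  0.3 -0.  -0.3  0.3  0.3
 -0.1 -0.2 -0.7 -0.1  0.2  0.1  0.2  0.7  0.3 -0.5  0.8  0.1]
-136.6297194464491
165.30032738641552
-139.01120352489278
[[0.53705419 0.08028625 0.078     ]]
[[ 0.51971392 -0.00292621  0.078     ]]
[[ 0.50237365 -0.08613868  0.078     ]]
[[ 0.64061368 -0.08940886  0.1       ]]
```

```bash
cat > plan.py <<'E'
import sys
from cell import ctrl
from h import *
V=[0.58335,-0.01619,-0.20545]
Y={"l":.085,"m":0,"r":-.085}
def pose(p,lean,r,yo=0):
    # p chest point of the axis; lean deg; r grasp radius
    a=np.radians(lean); d=r+.1547
    P=chest2w(V,[p[0]+d*np.sin(a),p[1]+yo,p[2]+d*np.cos(a)])[0]
    c,s=np.cos(V[2]),np.sin(V[2])
    C=np.array([[c,-s,0],[s,c,0],[0,0,1]])
    B=C@R.from_rotvec([0,a,0]).as_matrix()@np.diag([-1,1,-1.])
    return P,B
def rel(P,B,ref=None):
    s=ctrl.get_state()
    p0,R0=(s["tool_pos"],R.from_quat(s["ee_rot"]).as_matrix()) if ref is None else ref
    return np.round(np.r_[R0.T@(P-p0),R.from_matrix(R0.T@B).as_rotvec()],4).tolist()
if __name__=="__main__":
    w=sys.argv[1]
    ax=[-.065,Y[w],.078]
    for a in sys.argv[2:]:
        l,r=map(float,a.split(",")); print(a,rel(*pose(ax,l,r)))
E
python3 plan.py l 12,.1 24,.1 34,.1 34,.038 0,.038 -34,.038
```

```text
12,.1 [-0.0567, -0.0027, 0.0232, -0.0009, 0.21, 0.0067]
24,.1 [-0.1074, -0.003, 0.0397, -0.0016, 0.4194, 0.0066]
34,.1 [-0.1462, -0.0033, 0.0612, -0.0022, 0.594, 0.0065]
34,.038 [-0.1115, -0.003, 0.1126, -0.0022, 0.594, 0.0065]
0,.038 [-0.0038, -0.0023, 0.0796, -0.0002, 0.0005, 0.0068]
-34,.038 [0.104, -0.0016, 0.1125, 0.0018, -0.5929, 0.0066]
```

Request:
servo_tool --steps '[[[-0.047,-0.0027,0.02,0,0.175,0.0067,80],[-0.09,-0.003,0.034,0,0.35,0.0066,80],[-0.131,-0.003,0.051,0,0.515,0.0066,80],[-0.146,-0.003,0.061,0,0.594,0.0066,80],[-0.146,-0.003,0.061,0,0.594,0.0066,80]]]'

```text
time: 3.0
tool_pos: [0.6773, 0.0495, 0.2876]
ee_rot: [0.1, 0.951, 0.029, -0.291]
force: [-0.4, 0.0, 0.8]
width: 0.685
```

```bash
python3 plan.py l 34,.1 34,.038; python3 w.py w3
```

```text
34,.1 [0.0018, 0.0015, -0.0006, -0.0005, -0.0011, -0.0034]
34,.038 [0.0018, 0.0016, 0.0614, -0.0005, -0.0011, -0.0034]
3.0 [0.67732988 0.0494861  0.28762547] [ 0.09961588  0.95093893  0.02929919 -0.29143333] [-0.047  0.6    1.37   0.089  1.76  -1.419] 0.6850992820492497 [-0.43858565  0.02924049  0.77589105]
```

View pics/w3.png

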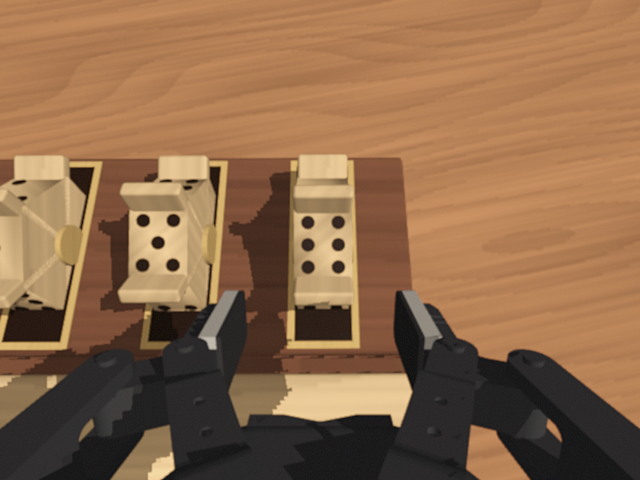

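The leaned view shows the left wheel centred between the jaws, at about column 323, with face 6 towards the camera. Next I descend and pinch.

Request:
servo_tool --steps '[[[0.0018,0.0015,0.03,0,-0.001,-0.003,80],[0.0018,0.0015,0.0614,0,-0.001,-0.003,80],[0.0018,0.0015,0.0614,0,-0.001,-0.003,255],[0.0018,0.0015,0.0614,0,-0.001,-0.003,255],[0.0018,0.0015,0.0614,0,-0.001,-0.003,255]]]' --squeeze 40

```text
time: 3.68
tool_pos: [0.6417, 0.059, 0.2405]
ee_rot: [0.097, 0.951, 0.029, -0.291]
force: [-4.0, -2.6, -0.7]
width: 0.338
```

```bash
python3 plan.py l 34,.038; python3 w.py w4
```

```text
34,.038 [-0.0023, -0.0005, 0.0017, -0.0027, -0.0004, 0.0009]
3.675 [0.64170009 0.05901582 0.24045221] [ 0.09725983  0.95128169  0.02885807 -0.2911544 ] [-0.036  0.59   1.485  0.092  1.654 -1.423] 0.33792453788974447 [-3.97375681 -2.57567921 -0.66604953]
```

View pics/w4.png

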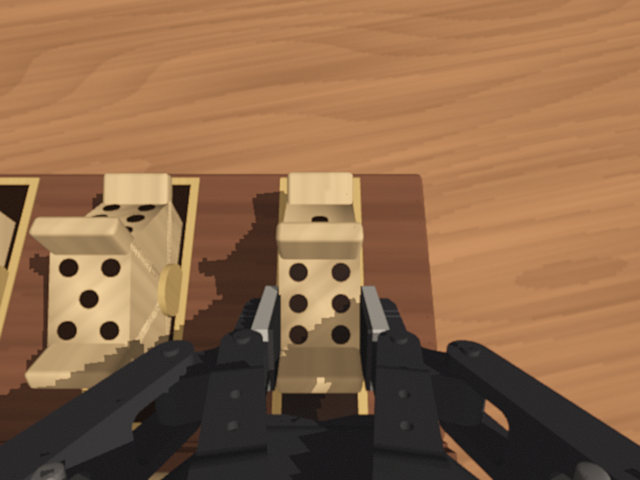

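Request:
servo_tool --steps '[[[0.0335,0,0.0029,0,-0.1745,0,255],[0.066,0,0.0116,0,-0.349,0,255],[0.0965,0,0.0259,0,-0.5236,0,255],[0.1241,0,0.0452,0,-0.698,0,255],[0.1478,0,0.0689,0,-0.8727,0,255]]]'

```text
time: 4.35
tool_pos: [0.4834, 0.0915, 0.2638]
ee_rot: [0.1, 0.985, -0.015, 0.143]
force: [17.9, -11.9, -34.6]
width: 0.34
```

Request:
servo_tool --steps '[[[0.0335,0,0.0029,0,-0.1745,0,255],[0.0606,0,0.0098,0,-0.3194,0,255],[0.0606,0,0.0098,0,-0.3194,0,255]]]'

```text
time: 4.72
tool_pos: [0.4279, 0.1031, 0.2376]
ee_rot: [0.097, 0.951, -0.031, 0.293]
force: [4.5, -5.2, -11.3]
width: 0.345
```

```bash
python3 plan.py l -34,.038 34,.038; python3 w.py w5
```

```text
-34,.038 [-0.0032, -0.0001, 0.002, -0.001, 0.0047, 0.0021]
34,.038 [-0.1813, -0.0004, 0.1233, -0.0022, 1.1915, 0.0012]
4.725 [0.4279413  0.10312946 0.23759596] [ 0.097136    0.95066709 -0.03101671  0.2929755 ] [ 0.133 -0.05   2.311 -0.561  0.361 -0.758] 0.3446450812958617 [  4.45453686  -5.19405536 -11.2746163 ]
```

View pics/w5.png

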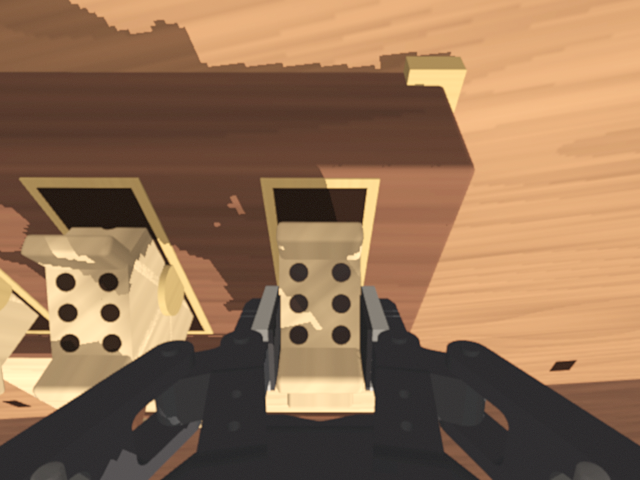

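Request:
servo_tool --steps '[[[0,0,0,0,0,0,80],[0,0,0,0,0,0,80],[0,0,0,0,0,0,80]]]'

```text
time: 5.15
tool_pos: [0.431, 0.1036, 0.2396]
ee_rot: [0.097, 0.95, -0.03, 0.295]
force: [0.3, -0.2, -1.0]
width: 0.689
```

```bash
python3 plan.py l -34,.038 -24,.038 -14,.038 -4,.038 6,.038 14,.038
```

```text
-34,.038 [0.0003, -0.0012, 0.002, 0.0018, 0.0087, 0.001]
-24,.038 [-0.0331, -0.0013, 0.0052, 0.0017, 0.1832, 0.0012]
-14,.038 [-0.0655, -0.0013, 0.0142, 0.0016, 0.3577, 0.0013]
-4,.038 [-0.0958, -0.0014, 0.0286, 0.0015, 0.5323, 0.0015]
6,.038 [-0.1231, -0.0014, 0.0481, 0.0014, 0.7068, 0.0016]
14,.038 [-0.1423, -0.0015, 0.067, 0.0013, 0.8464, 0.0017]
```

Request:
servo_tool --steps '[[[-0.0331,-0.0013,0.0052,0.002,0.1832,0.001,80],[-0.0655,-0.0013,0.0142,0.002,0.3577,0.001,80],[-0.0958,-0.0014,0.0286,0.001,0.5323,0.001,80],[-0.1231,-0.0014,0.0481,0.001,0.7068,0.002,80],[-0.1423,-0.0015,0.067,0.001,0.8464,0.002,80]]]'

```text
time: 5.78
tool_pos: [0.5841, 0.0701, 0.2644]
ee_rot: [0.102, 0.987, 0.013, -0.123]
force: [1.0, 0.3, -0.2]
width: 0.689
```

Request:
servo_tool --steps '[[[-0.0335,0,0.0029,0,0.1745,0,80],[-0.066,0,0.0116,0,0.349,0,80],[-0.066,0,0.0116,0,0.349,0,80]]]'

```text
time: 6.15
tool_pos: [0.6425, 0.0572, 0.2309]
ee_rot: [0.099, 0.95, 0.03, -0.295]
force: [-1.2, -0.1, -0.5]
width: 0.684
```

```bash
python3 plan.py l 34,.038; python3 w.py w6
```

```text
34,.038 [0.004, 0.0011, -0.0056, -0.0008, -0.0077, -0.0023]
6.15 [0.64248604 0.05720551 0.2308903 ] [ 0.0989123   0.95003079  0.02963584 -0.29458374] [-0.039  0.605  1.483  0.093  1.648 -1.424] 0.683962510919539 [-1.16652834 -0.13216695 -0.52749007]
```

View pics/w6.png

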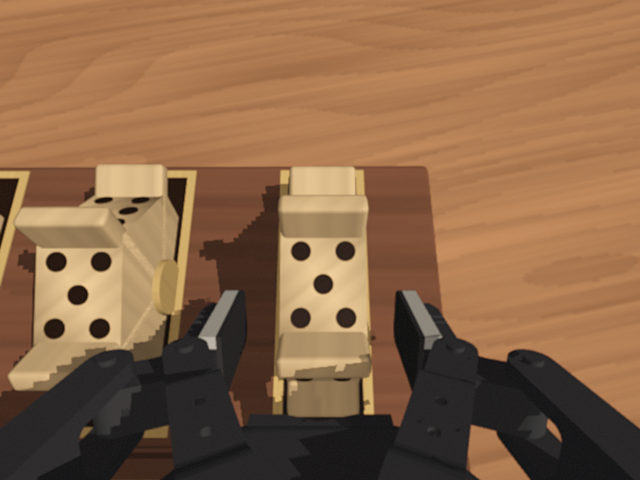

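```bash
cat > ang.py <<'E'
# ang.py pkl wheel target_n n,u,v ...
import sys,pickle
from h import *
V=[0.58335,-0.01619,-0.20545]
Y={"l":.085,"m":0,"r":-.085}
s=pickle.load(open(sys.argv[1]+".pkl","rb"));E=wristE(s);w=sys.argv[2];tn=int(sys.argv[3])
obs=[tuple(map(float,a.split(","))) for a in sys.argv[4:]]
def fc(n,a,d=(0,0,0)):
    t=a-(n-1)*np.pi/3
    return np.array([-.065+.036*np.sin(t),Y[w],.078+.036*np.cos(t)])+d
best=None
def g(v): return np.concatenate([(proj(KW,E,chest2w(V,fc(n,v[0],(v[1],v[2],0))))[0]-[u,q]) for n,u,q in obs]+[np.array(v[1:])*400])
for a0 in np.arange(0,6.28,.5):
    r=least_squares(g,[a0,0,0])
    if best is None or r.cost<best.cost: best=r
a=np.degrees(best.x[0]); print("angle",a%360,"off mm",best.x[1:]*1000,"res",best.fun.round(1),"still to turn",(60*(tn-1)-a+180)%360-180)
E
python3 ang.py w6 l 4 5,322,284
```

```text
angle 73.448042544604 off mm [-9.20579657e-05 -9.56649167e-02] res [ 0. -0. -0. -0.] still to turn 106.551957455396
```

```bash
python3 - <<'E'
t=open("ang.py").read()
t=t.replace("for a0 in np.arange(0,6.28,.5):","cc=np.linalg.inv(np.vstack([E[:3],[0,0,0,1]]))[:3,3]\nfor a0 in np.arange(0,6.28,.5):")
t=t.replace("    if best is None","    f0=chest2w(V,fc(obs[0][0],r.x[0]))[0]; ax=chest2w(V,[-.065,Y[w],.078])[0]\n    if (f0-ax)@(cc-f0)<0: continue\n    if best is None")
open("ang.py","w").write(t)
E
python3 ang.py w6 l 4 5,322,284;python3 ang.py w6 l 4 5,324,284; python3 ang.py w2 l 4 1,315,217 6,315,280
```

```text
angle 249.24590600241837 off mm [-2.60475836e-04 -3.88526022e-01] res [ 0.  -0.  -0.  -0.2] still to turn -69.24590600241837
angle 249.2475554479061 off mm [0.0004351  0.29265937] res [-0.   0.   0.   0.1] still to turn -69.24755544790611
angle 316.3662586000942 off mm [ 0.10973434 -0.0523509 ] res [ 0.2  0.3 -0.2 -0.3  0.  -0. ] still to turn -136.36625860009423
```

Request:
servo_tool --steps '[[[0.004,0.001,-0.0056,0,-0.0077,-0.002,80],[0.004,0.001,-0.0056,0,-0.0077,-0.002,255],[0.004,0.001,-0.0056,0,-0.0077,-0.002,255],[0.004,0.001,-0.0056,0,-0.0077,-0.002,255]]]'

```text
time: 6.7
tool_pos: [0.6417, 0.0587, 0.2454]
ee_rot: [0.097, 0.952, 0.029, -0.287]
force: [1.0, -3.5, 7.0]
width: 0.343
```

Request:
servo_tool --steps '[[[0.0335,0,0.0029,0,-0.1745,0,255],[0.066,0,0.0116,0,-0.349,0,255],[0.0965,0,0.0259,0,-0.5236,0,255],[0.1241,0,0.0452,0,-0.698,0,255],[0.1478,0,0.0689,0,-0.8727,0,255]]]'

```text
time: 7.32
tool_pos: [0.4817, 0.0917, 0.2671]
ee_rot: [0.101, 0.984, -0.015, 0.144]
force: [8.7, -9.7, -18.8]
width: 0.344
```

Request:
servo_tool --steps '[[[0.0335,0,0.0029,0,-0.1745,0,255],[0.0635,0,0.0108,0,-0.336,0,255],[0.0635,0,0.0108,0,-0.336,0,255],[0.0635,0,0.0108,0,-0.336,0,80],[0.0635,0,0.0108,0,-0.336,0,80]]]'

```text
time: 7.95
tool_pos: [0.4269, 0.1037, 0.2396]
ee_rot: [0.097, 0.947, -0.031, 0.304]
force: [0.3, 0.0, 0.8]
width: 0.684
```

```bash
python3 plan.py l -34,.038 -34,.1 -24,.1 -14,.1; python3 plan.py m -34,.1 -34,.038;python3 w.py w7
```

```text
-34,.038 [-0.0029, -0.0005, 0.0043, 0.0019, 0.0275, 0.0005]
-34,.1 [-0.0046, -0.0003, -0.0577, 0.0019, 0.0275, 0.0005]
-24,.1 [-0.0487, -0.0004, -0.0526, 0.0018, 0.2021, 0.0007]
-14,.1 [-0.0912, -0.0004, -0.0399, 0.0018, 0.3766, 0.0008]
-34,.1 [-0.0045, -0.0853, -0.0578, 0.0019, 0.0275, 0.0005]
-34,.038 [-0.0028, -0.0855, 0.0041, 0.0019, 0.0275, 0.0005]
7.95 [0.42693532 0.10368557 0.23959031] [ 0.09712408  0.94722231 -0.03051597  0.30398286] [ 0.136 -0.058  2.318 -0.606  0.346 -0.712] 0.6842971164524784 [0.28794864 0.04579939 0.7933393 ]
```

View pics/w7.png

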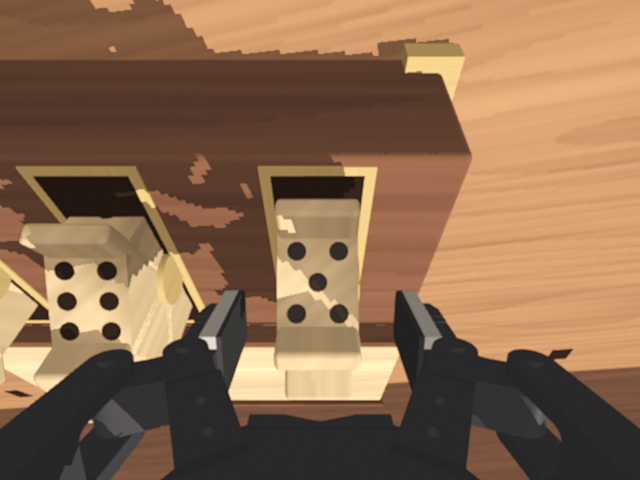

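```bash
python3 ang.py w7 l 4 5,317,282; python3 ang.py w7 m 2 6,86.5,301
```

```text
angle 184.05803830856058 off mm [-0.00120438 -0.27861086] res [ 0.  -0.  -0.  -0.1] still to turn -4.058038308560583
angle 255.4098271815804 off mm [-0.27422965 -0.62723659] res [ 0.  -0.  -0.1 -0.3] still to turn 164.5901728184196
```

Request:
servo_tool --steps '[[[-0.0046,0,-0.0577,0.002,0.0275,0,80],[-0.0045,-0.045,-0.0578,0.002,0.0275,0,80],[-0.0045,-0.0853,-0.0578,0.002,0.0275,0,80],[-0.0045,-0.0853,-0.0578,0.002,0.0275,0,80],[-0.0028,-0.0855,0,0.002,0.0275,0,80]]]'

```text
time: 8.62
tool_pos: [0.4157, 0.019, 0.2481]
ee_rot: [0.098, 0.948, -0.03, 0.301]
force: [1.5, -1.0, 0.4]
width: 0.688
```

```bash
python3 plan.py m -34,.038;python3 w.py w8
```

```text
-34,.038 [0.0072, -0.0003, 0.0076, 0.0014, 0.0209, -0.0013]
8.625 [0.41572114 0.0190344  0.24808134] [ 0.09813586  0.94813113 -0.03014698  0.30084525] [-0.105 -0.152  2.377 -0.186  0.309 -1.31 ] 0.6883289018475494 [ 1.50682591 -0.97818513  0.37954919]
```

View pics/w8.png

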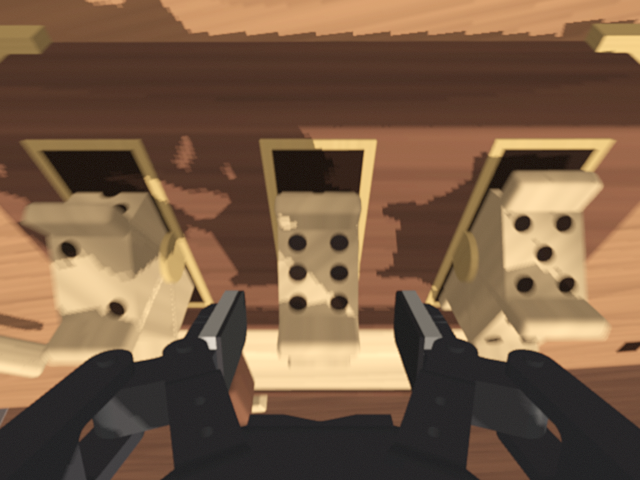

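Request:
servo_tool --steps '[[[0.006,0,0.0076,0.001,0.02,-0.001,80],[0.006,0,0.0076,0.001,0.02,-0.001,255],[0.006,0,0.0076,0.001,0.02,-0.001,255],[0.006,0,0.0076,0.001,0.02,-0.001,255]]]'

```text
time: 9.18
tool_pos: [0.4114, 0.0197, 0.233]
ee_rot: [0.097, 0.954, -0.03, 0.283]
force: [-1.5, 0.7, 1.9]
width: 0.34
```

Request:
servo_tool --steps '[[[-0.0335,0,0.0029,0,0.1745,0,255],[-0.066,0,0.0116,0,0.349,0,255],[-0.0965,0,0.0259,0,0.5236,0,255],[-0.1241,0,0.0452,0,0.698,0,255],[-0.1478,0,0.0689,0,0.8727,0,255]]]'

```text
time: 9.8
tool_pos: [0.5675, -0.0124, 0.2596]
ee_rot: [0.1, 0.982, 0.015, -0.159]
force: [-15.4, 1.7, 21.7]
width: 0.343
```

```bash
python3 plan.py m 16,.038 26,.038 36,.038 46,.038 50,.038
```

```text
16,.038 [-0.003, -0.0005, -0.0048, -0.0036, -0.0411, 0.0012]
26,.038 [-0.0366, -0.0005, -0.0033, -0.0037, 0.1334, 0.0009]
36,.038 [-0.0694, -0.0006, 0.0041, -0.0038, 0.3079, 0.0005]
46,.038 [-0.1004, -0.0005, 0.017, -0.0038, 0.4825, 0.0002]
50,.038 [-0.1121, -0.0005, 0.0237, -0.0038, 0.5523, 0.0001]
```

Request:
servo_tool --steps '[[[-0.036,0,-0.002,-0.002,0.14,0,255],[-0.0694,0,0.0041,-0.003,0.308,0,255],[-0.1004,0,0.017,-0.003,0.4825,0,255],[-0.1121,0,0.0237,-0.003,0.5523,0,255],[-0.1121,0,0.0237,-0.003,0.5523,0,255]]]'

```text
time: 10.42
tool_pos: [0.6639, -0.0329, 0.1956]
ee_rot: [0.093, 0.902, 0.043, -0.42]
force: [-15.1, 3.2, 1.3]
width: 0.338
```

Request:
servo_tool --steps '[[[0,0,0,0,0,0,80],[0,0,0,0,0,0,80]]]'

```text
time: 10.68
tool_pos: [0.668, -0.0338, 0.1993]
ee_rot: [0.094, 0.907, 0.042, -0.409]
force: [-0.0, 0.3, 0.2]
width: 0.686
```

```bash
python3 plan.py m 50,.038 40,.038 30,.038 20,.038 10,.038 0,.038;python3 w.py w9
```

```text
50,.038 [0.0045, -0.0001, 0.0012, 0.0006, 0.0248, -0.0006]
40,.038 [0.038, -0.0001, 0.0033, 0.0006, -0.1497, -0.0006]
30,.038 [0.0707, -0.0001, 0.0112, 0.0005, -0.3242, -0.0007]
20,.038 [0.1015, -0.0001, 0.0246, 0.0005, -0.4988, -0.0007]
10,.038 [0.1294, -0.0002, 0.0432, 0.0004, -0.6733, -0.0007]
0,.038 [0.1538, -0.0002, 0.0663, 0.0003, -0.8478, -0.0008]
10.675 [ 0.66802257 -0.03376162  0.19927764] [ 0.09384475  0.90664397  0.04233783 -0.40914224] [-0.162  0.763  1.342  0.035  1.884 -1.531] 0.6858691541554454 [-0.02293554  0.25412556  0.23101273]
```

View pics/w9.png

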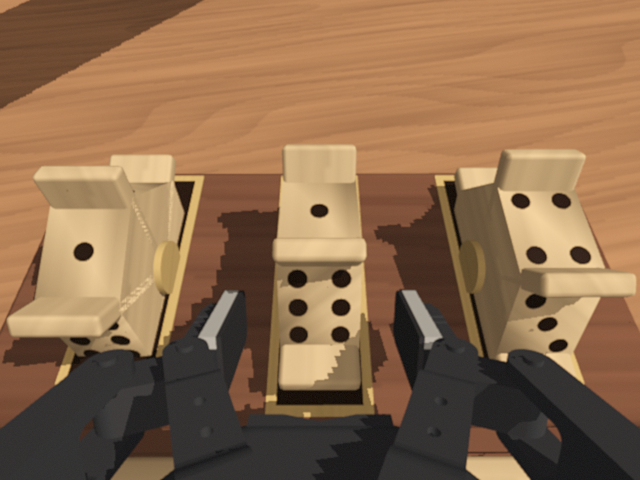

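```bash
python3 ang.py w9 m 2 1,319,211 6,319.5,307; python3 ang.py w9 l 4 4,540,228;python3 ang.py w9 r 5 1,84,251
```

```text
angle 351.48301024309126 off mm [ 0.04099049 -0.00150745] res [ 0.2 -0.1 -0.2  0.   0.  -0. ] still to turn 68.51698975690877
angle 184.77643973064448 off mm [-0.18932488 -3.45850166] res [ 0.2 -0.1 -0.1 -1.4] still to turn -4.7764397306444835
angle 18.49036096815647 off mm [-0.03517325  0.17689446] res [-0.  -0.  -0.   0.1] still to turn -138.49036096815644
```

Request:
servo_tool --steps '[[[0.038,0,0.0033,0,-0.1497,0,80],[0.0707,0,0.0112,0,-0.3242,0,80],[0.1015,0,0.0246,0,-0.4988,0,80],[0.1294,0,0.0432,0,-0.6733,0,80],[0.1538,0,0.0663,0,-0.8478,0,80]]]'

```text
time: 11.35
tool_pos: [0.5195, -0.0028, 0.2724]
ee_rot: [0.103, 0.995, -0.0, 0.004]
force: [-0.1, 0.3, 0.4]
width: 0.689
```

Request:
servo_tool --steps '[[[0.0335,0,0.0029,0,-0.1745,0,80],[0.066,0,0.0116,0,-0.349,0,80],[0.066,0,0.0116,0,-0.349,0,80]]]'

```text
time: 11.72
tool_pos: [0.4503, 0.0116, 0.2563]
ee_rot: [0.101, 0.981, -0.018, 0.167]
force: [-0.5, 0.2, -1.0]
width: 0.692
```

```bash
python3 plan.py m -20,.038;python3 w.py w10
```

```text
-20,.038 [-0.0056, -0.0001, -0.0009, -0.0008, -0.0115, 0.0001]
11.725 [0.4503494  0.01159841 0.25633298] [ 0.10110594  0.98059186 -0.01763092  0.1670519 ] [-0.122 -0.046  2.223 -0.048  0.628 -1.453] 0.692491594999451 [-0.4638281   0.24246856 -1.02105386]
```

View pics/w10.png

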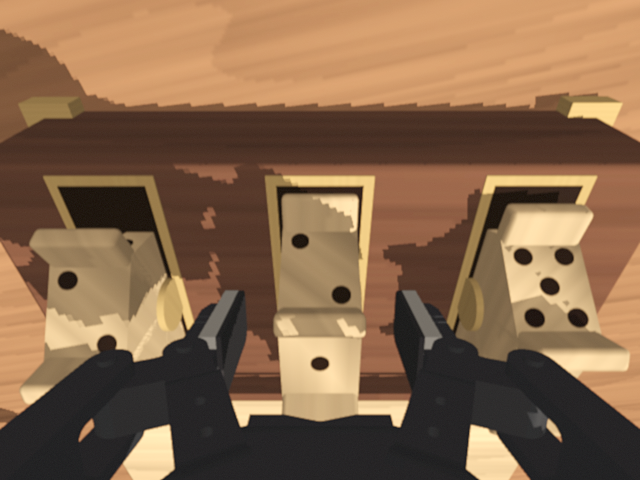

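Request:
servo_tool --steps '[[[-0.0056,0,-0.0009,0,-0.0115,0,80],[-0.0056,0,-0.0009,0,-0.0115,0,255],[-0.0056,0,-0.0009,0,-0.0115,0,255],[-0.0056,0,-0.0009,0,-0.0115,0,255]]]'

```text
time: 12.28
tool_pos: [0.4614, 0.0092, 0.2625]
ee_rot: [0.101, 0.979, -0.019, 0.178]
force: [1.0, -1.8, 4.0]
width: 0.341
```

```bash
cd .;python3 ang.py w10 m 2 1,319,363 2,320.5,268; python3 plan.py m -20,.038 -10,.038 0,.038 10,.038 20,.038 30,.038;python3 w.py w11
```

```text
angle 352.5060155948392 off mm [ 0.05772121 -0.07796952] res [ 0.8  0.5 -0.8 -0.4  0.  -0. ] still to turn 67.49398440516083
-20,.038 [0.0071, -0.0, 0.001, -0.0007, 0.0109, -0.0008]
-10,.038 [-0.0263, 0.0, 0.0043, -0.0006, 0.1854, -0.0008]
0,.038 [-0.0586, 0.0, 0.0133, -0.0005, 0.36, -0.0009]
10,.038 [-0.0889, 0.0001, 0.0279, -0.0005, 0.5345, -0.0009]
20,.038 [-0.1162, 0.0001, 0.0474, -0.0004, 0.709, -0.001]
30,.038 [-0.1397, 0.0001, 0.0714, -0.0003, 0.8836, -0.001]
12.275 [0.46140381 0.00924129 0.26252091] [ 0.10131663  0.9786162  -0.01862854  0.17804001] [-0.124 -0.037  2.203 -0.051  0.618 -1.452] 0.34089656553716935 [ 0.96309835 -1.77809889  3.96052862]
```

View pics/w11.png

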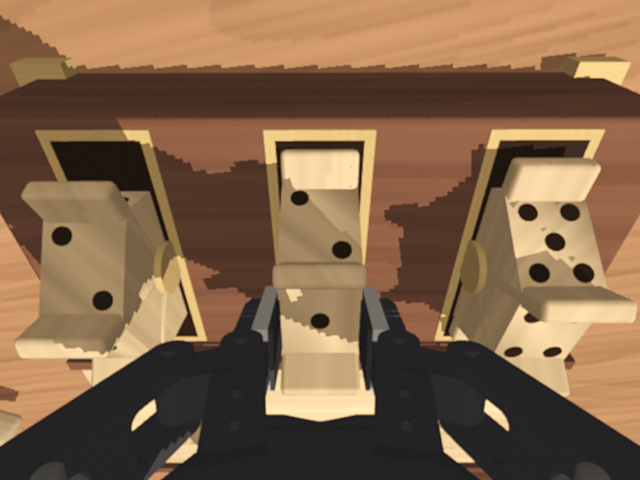

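```bash
cd .;python3 ang.py w11 m 2 1,320,321 2,320.5,224
```

```text
angle 351.6713029862 off mm [0.28847455 0.09712673] res [ 0.3  0.2 -0.3 -0.2  0.1  0. ] still to turn 68.32869701380002
```

Request:
servo_tool --steps '[[[-0.0263,0,0.0043,0,0.1854,0,255],[-0.0586,0,0.0133,0,0.36,0,255],[-0.0889,0,0.0279,0,0.5345,0,255],[-0.1162,0,0.0474,0,0.709,0,255],[-0.1397,0,0.0714,0,0.8836,0,255]]]'

```text
time: 12.95
tool_pos: [0.6152, -0.023, 0.2448]
ee_rot: [0.1, 0.96, 0.027, -0.259]
force: [3.2, -1.5, 0.9]
width: 0.341
```

Request:
servo_tool --steps '[[[-0.0335,0,0.0029,0,0.1745,0,255],[-0.0335,0,0.0029,0,0.1745,0,255]]]'

```text
time: 13.2
tool_pos: [0.6428, -0.029, 0.2221]
ee_rot: [0.097, 0.934, 0.036, -0.341]
force: [6.1, -1.6, 1.9]
width: 0.341
```

```bash
python3 plan.py m 40,.038 50,.038;python3 w.py w12
```

```text
40,.038 [0.0038, 0.0004, -0.0014, 0.0018, -0.0024, -0.0012]
50,.038 [-0.0297, 0.0004, 0.0015, 0.0019, 0.1721, -0.001]
13.2 [ 0.64283378 -0.02900472  0.2221237 ] [ 0.09718382  0.93423305  0.0358329  -0.34129155] [-0.16   0.646  1.455  0.031  1.741 -1.53 ] 0.3411599423746188 [ 6.09656534 -1.63856806  1.89055293]
```

View pics/w12.png

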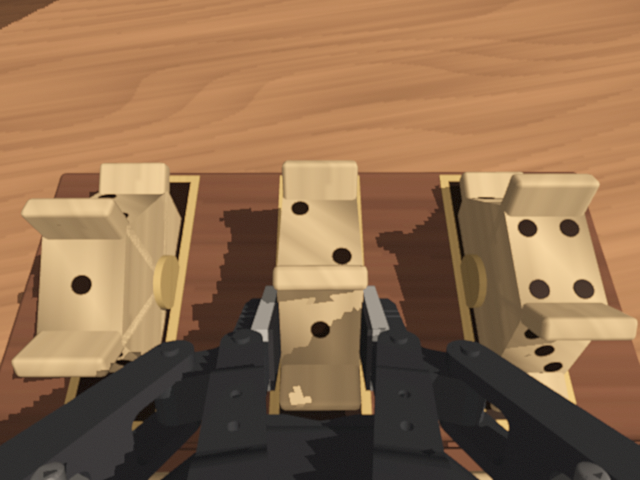

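```bash
cd .;python3 ang.py w12 m 2 1,320,329.5 2,321,232
```

```text
angle 46.7243660612671 off mm [-0.29596058  0.16747356] res [ 0.6  0.3 -0.6 -0.3 -0.1  0.1] still to turn 13.27563393873291
```

Request:
servo_tool --steps '[[[-0.02,0,0.001,0,0.11,0,255],[-0.042,0,0.0046,0,0.22,0,255],[-0.042,0,0.0046,0,0.22,0,255],[-0.042,0,0.0046,0,0.22,0,80],[-0.042,0,0.0046,0,0.22,0,80]]]'

```text
time: 13.88
tool_pos: [0.6667, -0.0336, 0.1918]
ee_rot: [0.092, 0.89, 0.046, -0.444]
force: [-0.4, 0.4, 0.1]
width: 0.687
```

```bash
python3 plan.py m 50,.1 40,.1 ; python3 plan.py r 40,.1 40,.038;python3 w.py w13
```

```text
50,.1 [0.0128, 0.0001, -0.066, 0.0006, -0.0523, -0.0007]
40,.1 [0.0568, 0.0, -0.0598, 0.0005, -0.2268, -0.0008]
40,.1 [0.0567, -0.085, -0.0599, 0.0005, -0.2268, -0.0008]
40,.038 [0.0428, -0.085, 0.0005, 0.0005, -0.2268, -0.0008]
13.875 [ 0.66666082 -0.03359698  0.19176677] [ 0.09221578  0.89018129  0.04584916 -0.44381458] [-0.162  0.793  1.326  0.038  1.948 -1.53 ] 0.6865560033318244 [-0.3928527   0.38713057  0.10068869]
```

View pics/w13.png

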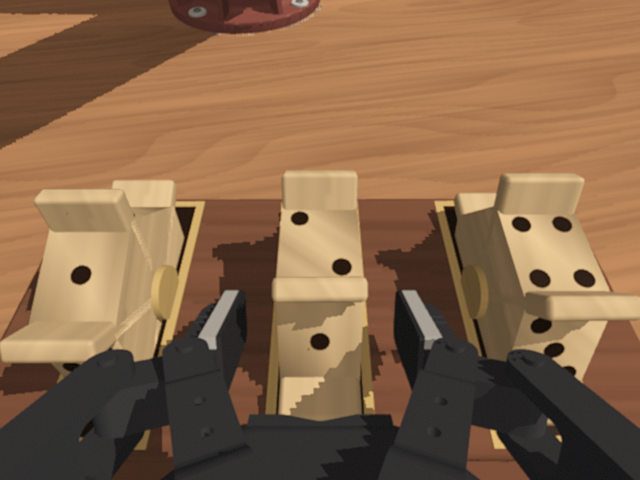

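```bash
cd .;python3 ang.py w13 m 2 1,319.5,342 2,320.5,243; python3 ang.py w13 l 4 4,546,251
```

```text
angle 59.2836837539041 off mm [-0.60330974  0.13121697] res [ 0.6  0.2 -0.6 -0.3 -0.2  0.1] still to turn 0.7163162460959143
angle 184.5446961460985 off mm [-0.11160961 -2.06319906] res [ 0.1 -0.  -0.  -0.8] still to turn -4.544696146098488
```

```bash
python3 plan.py m 50,.1 42,.1 36,.1 ; python3 plan.py r 36,.1 36,.038
```

```text
50,.1 [0.0126, 0.0001, -0.0659, 0.0005, -0.0519, -0.0008]
42,.1 [0.0479, 0.0, -0.0616, 0.0005, -0.1916, -0.0008]
36,.1 [0.0737, 0.0, -0.0551, 0.0004, -0.2963, -0.0009]
36,.1 [0.0737, -0.085, -0.0552, 0.0004, -0.2963, -0.0009]
36,.038 [0.0556, -0.085, 0.0041, 0.0004, -0.2963, -0.0009]
```

Request:
servo_tool --steps '[[[0.0126,0,-0.06,0,-0.0519,0,80],[0.0479,0,-0.0616,0,-0.1916,0,80],[0.0737,-0.03,-0.0551,0,-0.2963,0,80],[0.0737,-0.085,-0.0551,0,-0.2963,0,80],[0.0737,-0.085,-0.0551,0,-0.2963,0,80]]]'

```text
time: 14.55
tool_pos: [0.648, -0.1198, 0.2855]
ee_rot: [0.1, 0.946, 0.032, -0.306]
force: [0.7, 0.4, 0.2]
width: 0.687
```

Request:
servo_tool --steps '[[[0,0,0,0,0,0,80]]]'

```text
time: 14.68
tool_pos: [0.649, -0.1167, 0.2846]
ee_rot: [0.098, 0.946, 0.032, -0.307]
force: [0.5, -0.1, -0.0]
width: 0.686
```

```bash
python3 plan.py r 36,.1 36,.038; python3 w.py w14
```

```text
36,.1 [-0.0003, -0.0, 0.0004, 0.0016, 0.0013, -0.0011]
36,.038 [-0.0002, -0.0001, 0.0624, 0.0016, 0.0013, -0.0011]
14.675 [ 0.64895429 -0.11665651  0.28458149] [ 0.09830799  0.94616558  0.03220044 -0.3067073 ] [-0.276  0.58   1.412 -0.041  1.776 -1.635] 0.685520368714336 [ 0.48486206 -0.08983402 -0.02460958]
```

View pics/w14.png

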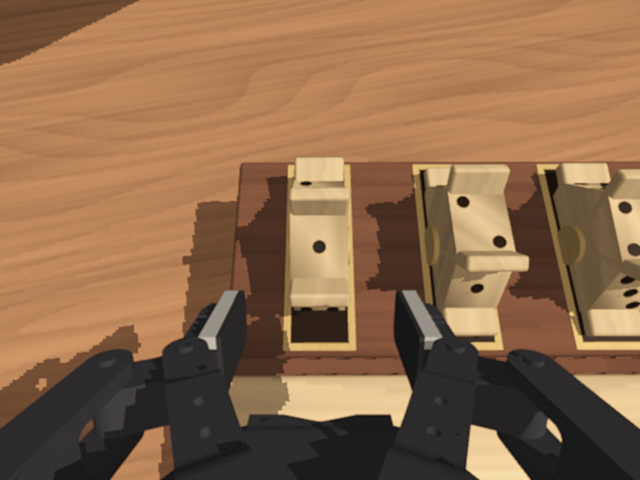

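Request:
servo_tool --steps '[[[0,0,0.04,0,0,0,80],[0,0,0.0624,0,0,0,80],[0,0,0.0624,0,0,0,255],[0,0,0.0624,0,0,0,255],[0,0,0.0624,0,0,0,255]]]'

```text
time: 15.35
tool_pos: [0.6137, -0.1093, 0.2342]
ee_rot: [0.098, 0.946, 0.032, -0.307]
force: [-3.1, -1.1, -3.5]
width: 0.343
```

Request:
servo_tool --steps '[[[0.0335,0,0.0029,0,-0.1745,0,255],[0.066,0,0.0116,0,-0.349,0,255],[0.0965,0,0.0259,0,-0.5236,0,255],[0.1241,0,0.0452,0,-0.698,0,255],[0.1478,0,0.0689,0,-0.8727,0,255]]]'

```text
time: 15.98
tool_pos: [0.4569, -0.0766, 0.2645]
ee_rot: [0.102, 0.986, -0.014, 0.128]
force: [14.0, -0.9, -29.0]
width: 0.342
```

Request:
servo_tool --steps '[[[0.0335,0,0.0029,0,-0.1745,0,255],[0.0635,0,0.0108,0,-0.336,0,255],[0.0635,0,0.0108,0,-0.336,0,255],[0.0635,0,0.0108,0,-0.336,0,80],[0.0635,0,0.0108,0,-0.336,0,80]]]'

```text
time: 16.6
tool_pos: [0.4015, -0.0652, 0.2414]
ee_rot: [0.098, 0.952, -0.03, 0.288]
force: [-0.1, -0.4, 0.7]
width: 0.683
```

```bash
python3 plan.py r -33,.038 -23,.038 -13,.038 -3,.038 7,.038 17,.038; python3 w.py w15
```

```text
-33,.038 [0.0025, 0.0, 0.0004, -0.0008, 0.0109, -0.0004]
-23,.038 [-0.0309, 0.0001, 0.0037, -0.0008, 0.1854, -0.0004]
-13,.038 [-0.0632, 0.0001, 0.0127, -0.0008, 0.3599, -0.0005]
-3,.038 [-0.0935, 0.0001, 0.0273, -0.0007, 0.5345, -0.0006]
7,.038 [-0.1208, 0.0001, 0.0468, -0.0007, 0.709, -0.0006]
17,.038 [-0.1443, 0.0002, 0.0708, -0.0006, 0.8835, -0.0007]
16.6 [ 0.40147475 -0.06515609  0.24136179] [ 0.09845169  0.95218474 -0.03000771  0.28766478] [-0.362 -0.164  2.4    0.262  0.336 -1.949] 0.6830158182197448 [-0.11905209 -0.36243114  0.73113764]
```

View pics/w15.png

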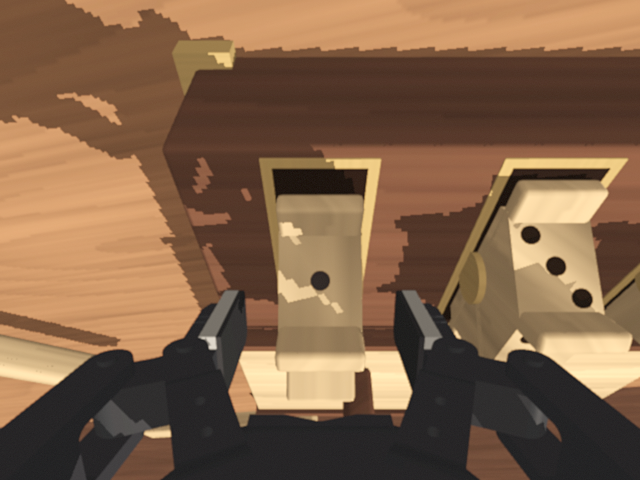

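```bash
python3 ang.py w15 r 5 1,320,281
```

```text
angle 306.2979030393072 off mm [-2.07308023e-05 -8.39174506e-02] res [ 0. -0. -0. -0.] still to turn -66.29790303930719
```

Request:
servo_tool --steps '[[[-0.0309,0,0.0037,0,0.1854,0,80],[-0.0632,0,0.0127,0,0.3599,0,80],[-0.0935,0,0.0273,0,0.5345,0,80],[-0.1208,0,0.0468,0,0.709,0,80],[-0.1443,0,0.0708,0,0.8835,0,80]]]'

```text
time: 17.27
tool_pos: [0.5583, -0.0976, 0.261]
ee_rot: [0.102, 0.983, 0.015, -0.15]
force: [1.1, -0.0, -0.6]
width: 0.687
```

Request:
servo_tool --steps '[[[-0.0335,0,0.0029,0,0.1745,0,80],[-0.064,0,0.0109,0,0.338,0,80],[-0.064,0,0.0109,0,0.338,0,80],[-0.064,0,0.0109,0,0.338,0,80]]]'

```text
time: 17.77
tool_pos: [0.6121, -0.1089, 0.2303]
ee_rot: [0.098, 0.945, 0.032, -0.312]
force: [0.5, 0.0, -0.2]
width: 0.686
```

```bash
python3 plan.py r 36,.038; python3 w.py w16
```

```text
36,.038 [0.0012, -0.0001, -0.0036, 0.0001, -0.0088, -0.0008]
17.775 [ 0.61211483 -0.10886846  0.23032806] [ 0.0977717   0.94464173  0.03202075 -0.31155636] [-0.28   0.58   1.53  -0.044  1.668 -1.634] 0.6857854204875792 [ 0.45906987  0.02150032 -0.15874648]
```

View pics/w16.png

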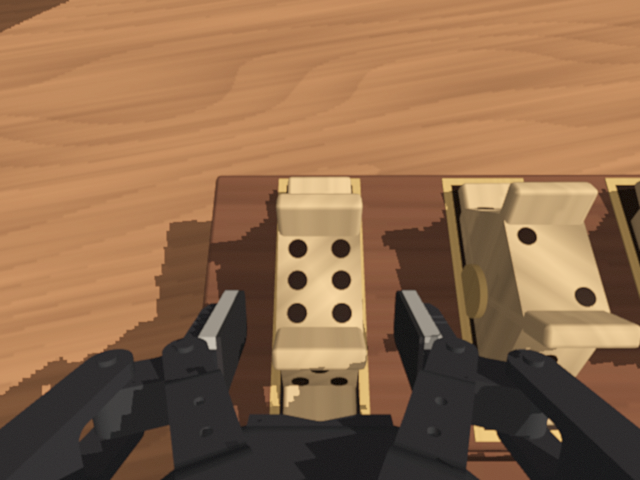

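Request:
servo_tool --steps '[[[0.0012,0,-0.0036,0,-0.0088,0,80],[0.0012,0,-0.0036,0,-0.0088,0,255],[0.0012,0,-0.0036,0,-0.0088,0,255],[0.0012,0,-0.0036,0,-0.0088,0,255]]]'

```text
time: 18.32
tool_pos: [0.6133, -0.1094, 0.2351]
ee_rot: [0.098, 0.946, 0.032, -0.308]
force: [0.8, 0.5, 6.2]
width: 0.345
```

Request:
servo_tool --steps '[[[0.0335,0,0.0029,0,-0.1745,0,255],[0.066,0,0.0116,0,-0.349,0,255],[0.0965,0,0.0259,0,-0.5236,0,255],[0.1241,0,0.0452,0,-0.698,0,255],[0.1478,0,0.0689,0,-0.8727,0,255]]]'

```text
time: 18.95
tool_pos: [0.4566, -0.0766, 0.2647]
ee_rot: [0.103, 0.986, -0.014, 0.127]
force: [18.7, -0.9, -25.5]
width: 0.34
```

Request:
servo_tool --steps '[[[0.0335,0,0.0029,0,-0.1745,0,255],[0.0571,0,0.0086,0,-0.3,0,255],[0.0571,0,0.0086,0,-0.3,0,255]]]'

```text
time: 19.32
tool_pos: [0.4025, -0.0652, 0.2418]
ee_rot: [0.1, 0.958, -0.028, 0.267]
force: [3.1, -2.7, -3.7]
width: 0.337
```

```bash
python3 plan.py r -33,.038; python3 w.py w17
```

```text
-33,.038 [0.0036, -0.0002, 0.0004, -0.0017, -0.0314, -0.0017]
19.325 [ 0.40247703 -0.06516747  0.24180549] [ 0.0997946   0.95796987 -0.02813836  0.26747525] [-0.358 -0.158  2.386  0.209  0.382 -1.895] 0.33656311634398567 [ 3.08447032 -2.66044864 -3.69311782]
```

View pics/w17.png

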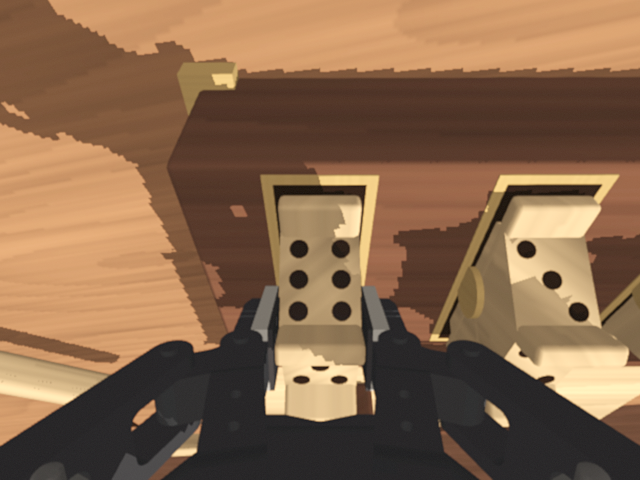

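```bash
python3 ang.py w17 r 5 6,320,280
```

```text
angle 237.63309477122735 off mm [-1.09023080e-06 -7.77555149e-04] res [ 0. -0. -0. -0.] still to turn 2.3669052287726515
```

Request:
servo_tool --steps '[[[0,0,0,0,0,0,80],[0,0,0,0,0,0,80],[0,0,-0.06,0,0,0,80],[0,0,-0.09,0,0,0,80]]]'

```text
time: 19.88
tool_pos: [0.3587, -0.056, 0.3207]
ee_rot: [0.099, 0.958, -0.028, 0.266]
force: [0.5, -0.7, 0.2]
width: 0.685
```

```bash
cat >> plan.py <<'E'
    if len(sys.argv)==2: pass
E
python3 plan.py m -20,.16 -10,.16 0,.16
```

```text
-20,.16 [-0.0608, 0.0848, -0.0253, -0.0005, 0.1924, -0.0007]
-10,.16 [-0.1135, 0.0849, -0.0102, -0.0004, 0.3669, -0.0007]
0,.16 [-0.1628, 0.0849, 0.0139, -0.0003, 0.5415, -0.0008]
```

Request:
servo_tool --steps '[[[-0.04,0.03,-0.02,0,0.15,0,80],[-0.08,0.06,-0.018,0,0.32,0,80],[-0.13,0.0849,0,0,0.48,0,80],[-0.1628,0.0849,0.0139,0,0.5415,0,80],[-0.1628,0.0849,0.0139,0,0.5415,0,80]]]'

```text
time: 20.5
tool_pos: [0.5223, -0.0031, 0.3922]
ee_rot: [0.103, 0.995, -0.0, 0.001]
force: [0.2, 0.5, -0.5]
width: 0.687
```

Request:
servo_tool --steps '[[[0,0,0,0,0,0,80]]]'

```text
time: 20.62
tool_pos: [0.5192, -0.0028, 0.3913]
ee_rot: [0.103, 0.995, -0.0, -0.0]
force: [-0.3, 0.6, -0.1]
width: 0.687
```

```bash
python3 w.py w18; python3 - <<'E'
import cv2
from cell import ctrl
im=cv2.imread("pics/w18.png")[120:330,120:520]; cv2.imwrite("pics/w18z.png",cv2.resize(im,None,fx=2,fy=2,interpolation=cv2.INTER_CUBIC))
E
```

```text
20.625 [ 0.51917862 -0.00284462  0.39131692] [ 1.03044244e-01  9.94676740e-01 -1.46356782e-04 -2.14668497e-04] [-0.141  0.003  1.874 -0.     1.265 -1.505] 0.6873106320362696 [-0.34347282  0.63492775 -0.12303129]
```

View pics/w18z.png

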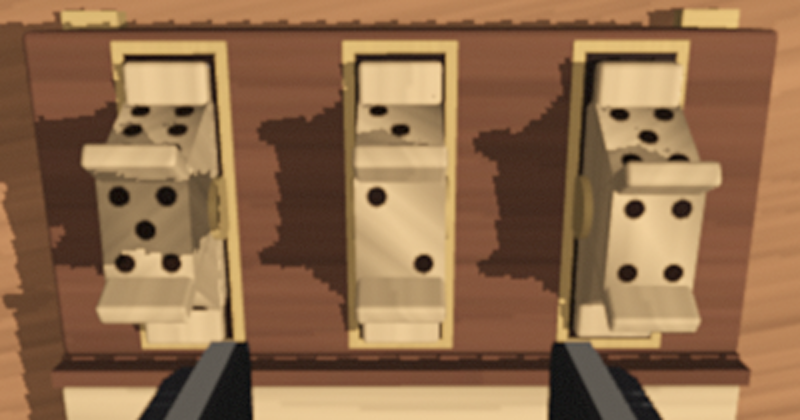

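```bash
python3 ang.py w18 r 5 5,192.5,235;python3 ang.py w18 m 2 2,320,234.75;python3 ang.py w18 l 4 4,447,240; cat > lid.py <<'E'
import sys
from plan import *
for a in sys.argv[1:]:
    y,z=map(float,a.split(",")); print(a,rel(*pose([.071,y,0],0,z)))
E
python3 lid.py -.06,.2 -.06,.104
```

```text
angle 237.5429489690863 off mm [0.00022039 0.01505816] res [-0.  0.  0.  0.] still to turn 2.4570510309137035
angle 57.483961784619176 off mm [-1.66689809e-07  5.21224436e-02] res [-0.  0. -0.  0.] still to turn 2.5160382153808314
angle 183.5268718752899 off mm [0.00173575 0.08006922] res [-0. -0.  0.  0.] still to turn -3.5268718752899133
-.06,.2 [-0.1371, -0.0597, 0.0367, -0.0004, -0.0001, -0.0011]
-.06,.104 [-0.1371, -0.0597, 0.1327, -0.0004, -0.0001, -0.0011]
```

The straight-down view shows 4, 2 and 5 uppermost, at (447,240), (320,235) and (192,235), with each wheel within 4° of level. Next is the lid.

Request:
servo_tool --steps '[[[-0.05,-0.02,0.01,0,0,0,80],[-0.1,-0.045,0.025,0,0,0,80],[-0.1371,-0.0597,0.0367,0,0,-0.001,80],[-0.1371,-0.0597,0.0367,0,0,-0.001,80],[-0.1371,-0.0597,0.0367,0,0,-0.001,80]]]'

```text
time: 21.3
tool_pos: [0.6404, -0.0891, 0.3556]
ee_rot: [0.103, 0.995, 0.0, 0.0]
force: [-0.6, 0.6, 0.7]
width: 0.68
```

```bash
python3 w.py w19; python3 lid.py -.06,.104
```

```text
21.3 [ 0.64040405 -0.08911469  0.35563328] [1.02651642e-01 9.94717365e-01 3.66091281e-05 4.41429624e-05] [-0.247  0.304  1.601  0.     1.236 -1.612] 0.6801006032290444 [-0.60346984  0.57563128  0.72590466]
-.06,.104 [-0.0002, -0.0005, 0.0974, -0.0, 0.001, 0.0003]
```

View pics/w19.png

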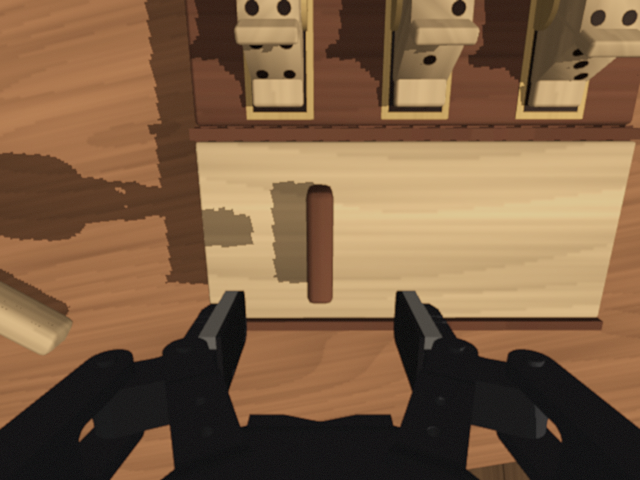

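Request:
servo_tool --steps '[[[0,0,0.05,0,0,0,80],[0,0,0.0974,0,0,0,80],[0,0,0.0974,0,0,0,80],[0,0,0.0974,0,0,0,255],[0,0,0.0974,0,0,0,255]]]'

```text
time: 21.98
tool_pos: [0.6431, -0.0896, 0.262]
ee_rot: [0.102, 0.995, -0.001, 0.004]
force: [-0.5, 0.1, 0.9]
width: 0.272
```

Request:
servo_tool --steps '[[[0,0,0,0,0,0,255],[0,0,0,0,0,0,255]]]'

```text
time: 22.22
tool_pos: [0.6431, -0.0898, 0.2618]
ee_rot: [0.102, 0.995, -0.0, 0.003]
force: [-1.5, 1.2, 7.6]
width: 0.175
```

```bash
python3 lid.py -.06,.104 0,.104 .06,.104
```

```text
-.06,.104 [0.0025, -0.0001, 0.003, -0.0003, 0.0064, 0.0002]
0,.104 [0.0025, 0.0599, 0.003, -0.0003, 0.0064, 0.0002]
.06,.104 [0.0025, 0.1199, 0.003, -0.0003, 0.0064, 0.0002]
```

Request:
servo_tool --steps '[[[0,0.025,0,0,0,0,255],[0,0.05,0,0,0,0,255],[0,0.075,0,0,0,0,255],[0,0.1,0,0,0,0,255],[0,0.118,0,0,0,0,255]]]'

```text
time: 22.85
tool_pos: [0.6671, 0.0262, 0.2618]
ee_rot: [0.102, 0.995, -0.001, 0.003]
force: [-2.3, -3.0, 7.0]
width: 0.176
```

Request:
servo_tool --steps '[[[0,0.003,0,0,0,0,255],[0,0.004,0,0,0,0,255],[0,0.004,0,0,0,0,255]]]'

```text
time: 23.22
tool_pos: [0.6677, 0.0283, 0.2618]
ee_rot: [0.102, 0.995, -0.002, 0.002]
force: [-4.7, -5.0, 8.5]
width: 0.182
```

```bash
python3 lid.py .06,.104
```

```text
.06,.104 [0.0025, -0.0007, 0.003, -0.0035, 0.0053, 0.0004]
```

Request:
servo_tool --steps '[[[0,0,0,0,0,0,60],[0,0,0,0,0,0,60],[0,0,0,0,0,0,60],[0,0,-0.05,0,0,0,60],[0,0,-0.11,0,0,0,60]]]'

```text
time: 23.85
tool_pos: [0.6657, 0.0302, 0.3665]
ee_rot: [0.102, 0.995, -0.0, -0.002]
force: [0.9, -0.0, 0.6]
width: 0.765
```

Request:
servo_tool --steps '[[[0.04,-0.02,-0.03,0,0,0,60],[0.09,-0.04,-0.04,0,0,0,60],[0.137,-0.06,-0.04,0,0,0,60],[0.137,-0.06,-0.04,0,0,0,60],[0.137,-0.06,-0.04,0,0,0,60]]]'

```text
time: 24.48
tool_pos: [0.5204, -0.0007, 0.4084]
ee_rot: [0.103, 0.995, -0.0, 0.001]
force: [-0.4, -0.7, -0.4]
width: 0.766
```

```bash
python3 w.py w20; python3 - <<'E'
from cell import ctrl
import cv2
for n in ["top","scene"]:
    d=ctrl.snapshot(n); cv2.imwrite(f"pics/{n}2.png",d["pixels"][:,:,::-1])
E
```

```text
24.475 [ 0.52038414 -0.00071513  0.40836177] [ 1.02529024e-01  9.94728976e-01 -9.19274993e-05  1.43340590e-03] [-0.136 -0.012  1.855 -0.     1.295 -1.502] 0.7663602584757305 [-0.41378414 -0.66379016 -0.38171808]
```

View pics/w20.png

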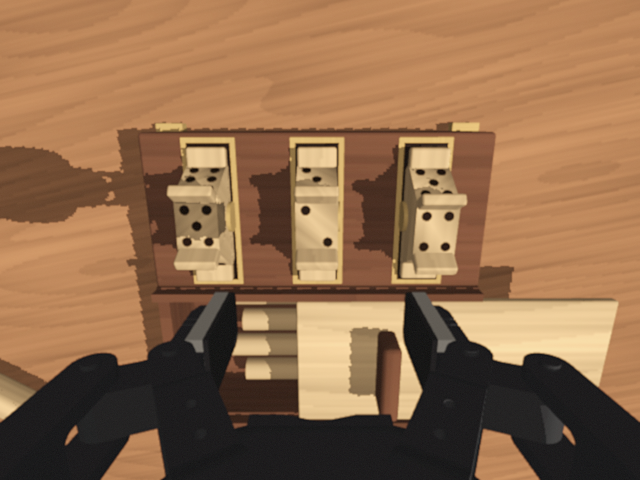

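View pics/scene2.png

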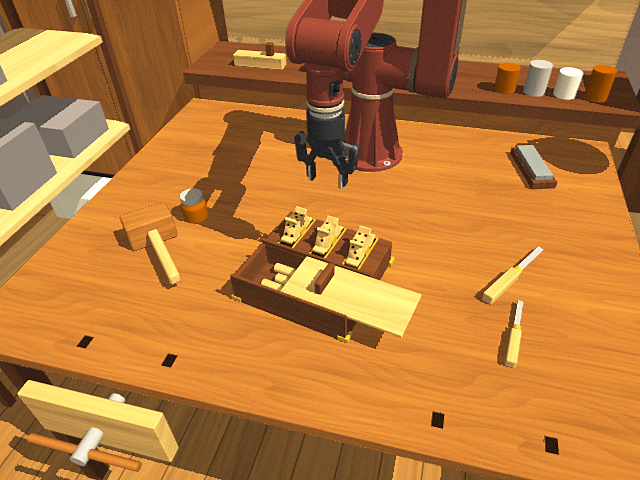

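```bash
python3 - <<'E'
from h import *
import pickle
V=[0.58335,-0.01619,-0.20545]; E=wristE(pickle.load(open("w20.pkl","rb")))
for t in (.108,.112,.116,.12): print(t,proj(KW,E,chest2w(V,[[.01,.138+t,.078],[.01,-.138+t,.078]])).round(1).tolist(),proj(*CAM["scene"],chest2w(V,[[.01,.138+t,.078],[.132,.138+t,.078]])).round(1).tolist())
E
for a in "r 5 5,197,226" "m 2 2,316.5,226.5" "l 4 4,436,231.5"; do python3 ang.py w20 $a; done
python3 -c "
import cv2;a=cv2.imread('pics/scene2.png')[225:345,300:440];cv2.imwrite('pics/sz2.png',cv2.resize(a,None,fx=5,fy=5,interpolation=cv2.INTER_CUBIC))"
```

```text
0.108 [[605.0, 301.8], [281.9, 302.1]] [[416.5, 292.4], [396.0, 334.1]]
0.112 [[609.6, 301.8], [286.6, 302.1]] [[418.3, 293.0], [397.9, 334.8]]
0.116 [[614.3, 301.8], [291.3, 302.1]] [[420.1, 293.6], [399.9, 335.5]]
0.12 [[619.0, 301.8], [296.0, 302.1]] [[421.9, 294.2], [401.8, 336.2]]
angle 237.50373785052716 off mm [0.00546281 0.38359097] res [-0.   0.   0.   0.2] still to turn 2.496262149472841
angle 58.175892842179806 off mm [1.16130379e-05 4.27664086e-02] res [-0.  0.  0.  0.] still to turn 1.8241071578202082
angle 184.15199684521397 off mm [0.00134259 0.05763217] res [-0. -0.  0.  0.] still to turn -4.151996845213972
```

View pics/sz2.png

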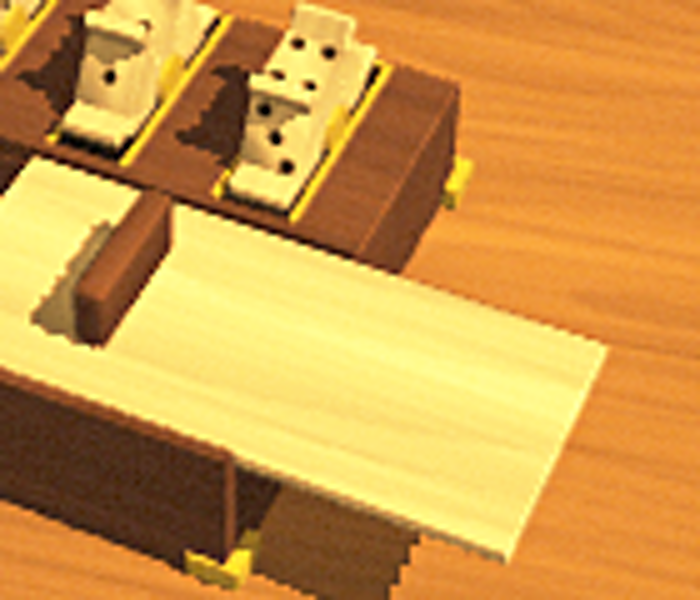

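```bash
python3 -c "
from cell import ctrl
ctrl.close_job(); print(ctrl.get_state()['time'])"
```

```text
the job is handed in; nothing more can be done
the job is handed in; nothing more can be done
```

I set the wheels to 4, 2 and 5, then slid the lid open to its stop, let go, moved the gripper clear and handed the job in at about 24.5 s.

- **Wheels:** After the lid was opened, the wrist camera put the flats about 4° (left), 2° (middle) and 2.5° (right) from level, against a limit of about 12°. The check before opening agreed to within about 1°. I left the 4° on the left wheel uncorrected.
- **Lid:** The scene camera gives a travel of about 119–120 mm. The wrist camera is less exact: one corner gives 117 mm and the other 122 mm. Both fit the lid being against its 120 mm stop.
- **Bystanders:** The chisels, mallet and jar look unmoved in the last scene picture; I compared them by eye only.
- **One oddity:** The first turn of the middle wheel came out about 97°, while the tool turned only about 83°. I didn't find the cause and corrected it on the next turn from a camera measurement.

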